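# Nest the copper pickling pans with fanned handles

### The job

Put the three copper pans away as a nest where the largest one stands: the middle one inside the largest and the smallest inside the middle one, each sitting flat on the floor of the one below. Fan the handles out, about an eighth of a turn (45 degrees) from one to the next, so that no handle lies over another. Leave the largest pan where it is, and do not disturb the steel pan.

Things in the scene. Friction and masses are not known exactly. Their poses are not given: they have to be found in the camera images.
- large_center (a point): Largest copper pan, brass handle, 0.5 kg, loose on a pale fixed board 190 mm square, 12 thick: round bowl, rim 124, flat base 108, height 34 mm, wall 3, floor 4. Point: on the bowl's axis, half-way up. z up, x along the level bar handle: 12 wide, 12 tall, mid-height 19 above the point, ball end 165 from the axis. A pan seated in it has its point 8 above this one, with up to 11 of play sideways.
- large_end (a point): Centre of the 18 mm ball at the end of the largest copper pan's handle.
- medium_center (a point): Middle copper pan, brass handle, 0.22 kg: round bowl, rim 94, flat base 80, height 42 mm, wall 3, floor 4. Point: on the bowl's axis, half-way up. z up, x along the level bar handle: 12 wide, 12 tall, mid-height 23 above the point, ball end 150 from the axis. Pinch the handle from above about 65 from the axis (rim ends at 47). A pan seated in it has its point 8 above this one, with up to 10 of play.
- medium_end (a point): Centre of the 18 mm ball at the end of the middle copper pan's handle. Once this pan is seated in the largest, the underside of its handle is 8 mm above the largest pan's rim.
- small_center (a point): Smallest copper pan, brass handle, 0.15 kg: round bowl, rim 66, flat base 54, height 50 mm, wall 3, floor 4. Point: on the bowl's axis, half-way up. z up, x along the level bar handle: 12 wide, 12 tall, mid-height 27 above the point, ball end 135 from the axis. Pinch the handle from above about 55 from the axis (rim ends at 33).
- small_end (a point): Centre of the 18 mm ball at the end of the smallest copper pan's handle. Once this pan is seated in the middle one, the underside of its handle is 8 mm above the middle pan's rim.
- steelpan_center (a point): Grey steel pan, dark steel handle, 0.2 kg, on the bench: round bowl, rim 80, flat base 68, height 46 mm, wall 3, floor 4. Point: on the bowl's axis, half-way up. z up, x along the level bar handle: 12 wide, 12 tall, mid-height 25 above the point, ball end 142 from the axis. Not part of the nest: leave it alone.

How it is judged:
At the end, for the whole second after the job is handed in: Each pan sits in the next larger one, axes within 16 mm, half-height points 3 to 13 mm apart in height, level within 8 degrees, at rest. All handle ends are 65 mm or more apart seen from above (about 25 degrees). Largest pan moved under 50 mm, steel pan under 30 mm (horizontal distance between medium_center and large_center below 0.016 m and z of medium_center in the frame of large_center between 0.003 and 0.013 m and horizontal distance between small_center and medium_center below 0.016 m and z of small_center in the frame of medium_center between 0.003 and 0.013 m and horizontal distance between each of medium_end, small_end and large_end above 0.065 m and horizontal distance between small_end and medium_end above 0.065 m and angle between each of large_center, medium_center, small_center's own z axis and vertical below 0.14 rad and distance of large_center from where it was at the start of the episode below 0.05 m and distance of steelpan_center from where it was at the start of the episode below 0.03 m and linear speed of each of large, medium, small below 0.02 m/s); the robot touches nothing.
It fails at once if the steel pan is tipped over (angle between steelpan_center's own z axis and vertical above 0.5 rad).
It fails at once if the largest pan is tipped over (angle between large_center's own z axis and vertical above 0.5 rad).
It also fails if it takes over 61 s, if anything falls off the work surface, if the arm or the gripper's body presses on something with over 40 N, if the wrist force passes 120 N, or if a joint passes its speed limit or range.

### The arm

A 7-joint arm with a two-finger parallel gripper is mounted at the origin on the work surface. World frame = base frame: x ahead of the robot, y to its left, z up, the work surface at z = 0. Lengths are in m, angles in rad, forces in N, time in s.
With the tool pointing down it reaches from about 0.425 to 0.925 m from the base axis. Payload 6.8 kg.
Tool frame: the origin (TCP) lies at the very end of the fingers, on their centre line; the grasp point (between the pads) lies 19 mm behind it; z points along the fingers, x is the direction in which the jaws open and shut, and the axes are right-handed (so a half turn about z gives the same grasp; the last joint's range is limited). The gripper opens to 85 mm and grips with 20 to 120 N. Pads are 22 mm wide; open, the fingers measure 114 mm over their backs; the gripper's body (76 mm by 85 mm) begins 54 mm behind the grasp point. The pads swing forward as they close: fully open they stand 13 mm farther back than shut.
Start: joints at [1.152, 0.477, 0.022, 1.555, -0.011, 1.109, -0.083], TCP at [0.206, -0.643, 0.231] pointing down, gripper open.
Joint ranges: [-2.96, 2.96], [-0.34, 2.1], [-1.41, 1.46], [0.24, 2.44], [-1.37, 4.51], [0.17, 1.92], [-2.96, 2.96]. Speed limits (rad/s): [2.39, 2.39, 3.14, 3.14, 3.14, 3.14, 3.14].

### API

Orientations are given as a rotation vector (axis times angle).
In Python, from plant import env gives the robot as it stands.
- The arm moves only by the tool servo_tool, never from a script. Its argument "motion" is a list of rows, each a list of 7 numbers: the turn, a rotation vector about the tool's x, y, z in degrees, then the shift along the tool's x, y, z in m, then the closure, from -1 (fully open) to 1 (shut). In form: [[ax, ay, az, tx, ty, tz, grip], ...]. A call has 1 to 10 rows; each row is the pose to reach, as a shift and turn from the pose commanded when the call began, along the tool's axes at that moment; what a row does not reach only later rows make up. A row lasts 1/10 s, in which the tool goes at most 50 mm and 8.59 degrees, less where a joint would pass 70% of its speed; a pose out of reach is approached as far as the arm can. A call with a gripper value outside its range is refused whole. The fingers move at their own pace and stop on an object; "force" is the grip in N (left out, the last holds). Time passes only in rows, so rows that repeat a pose let the fingers close. It gives the time, the measured TCP pose, the force and the opening at its end, in the units of the state.
- env.observe(): the state, without advancing time (a new reading comes with each control period).
- env.grab_frame(name): name is "side" or "top"; returns a dict with "frame" (384x512x3 uint8, red, green, blue), "K" (3x3 intrinsics, pixels), "origin" and "attitude" of the camera in the world. Camera axes: x right, y down, z forward; pixel columns grow to the right and rows downward; lengths in m; the calibration is good to about 2 mm. A picture is of the moment at which its call begins. There is no depth.
- env.close_job(): hands the job in, once; it reports no verdict.
The state is a dict: "time_s": time; "qpos": joint angles; "joint_vel": joint speeds; "effort": joint torques, N m; "tcp_pos": TCP position; "ee_rot": TCP orientation; "ft_force": force on the tool from outside, world axes, zero at the start; "ft_torque": the same for the moment, N m; "gripper_width": finger opening in m.
Only numpy, scipy, OpenCV 4.12 (cv2) and the standard library are available. Lean on these libraries where they do the work, as an engineer would, in place of code of your own. Each camera call takes 0.05 s, during which the arm holds its last target. There are 200 camera calls.

## Working session

There is one attempt and no reset: what is moved stays moved. The work goes in short steps, Python scripts to look and compute and a tool call to move; the robot and the scene stay as the last step left them, time stands still between calls to the robot, and variables do not carry over. Pictures are saved under pics/ and viewed, about 8 in all and at most 12, crops included, and the job is handed in when it is done.

Besides the shell and the picture viewer there is one more tool, called after "Request:" as name(argument=value, ...), one argument or row to a line, values as JSON. servo_tool: Moves the arm, as the interface text tells. Its arguments: {"type":"object","properties":{"motion":{"type":"array"},"force":{"type":"number"}},"required":["motion"]}

```bash
ls; mkdir -p pics; cat > h.py <<'E'
import numpy as np, cv2
from plant import env
def shot(n,tag):
    f=env.grab_frame(n); cv2.imwrite(f'pics/{tag}.png',f['frame'][:,:,::-1]); np.savez(f'pics/{tag}.npz',**{k:np.array(v) for k,v in f.items()}); return f
E
python3 - <<'E'
from h import *
for n in('top','side'):
    f=shot(n,n+'0'); print(n,f['K'],f['origin'],f['attitude'])
a=cv2.imread('pics/top0.png');
s=env.observe();print(s)
E
```

```text
pics
top [[494.63320568   0.         251.98785291]
 [  0.         494.63320568 189.48083463]
 [  0.           0.           1.        ]] [ 0.44504606 -0.00534718  1.41589252] [-2.12332471  2.18020511 -0.09731827]
side [[386.73169924   0.         267.38924031]
 [  0.         386.73169924 184.48185044]
 [  0.           0.           1.        ]] [0.3331601  0.63327886 0.76591065] [-0.45917304  2.76336721 -1.08110268]
{'time_s': 0.1, 'qpos': array([ 1.15191289,  0.47773502,  0.02238279,  1.5563499 , -0.01149838,
        1.10929422, -0.08310877]), 'joint_vel': array([ 0.00075385, -0.00146479,  0.00171978, -0.00070011, -0.0001237 ,
       -0.00132689,  0.00073947]), 'effort': array([ 3.90105561e-03, -5.97759283e+01,  1.61373261e+00, -2.81949824e+01,
        1.28905463e-02,  5.18428569e-03,  3.01616967e-05]), 'tcp_pos': array([ 0.20622084, -0.64216859,  0.23041306]), 'ee_rot': array([-2.53776452e+00,  1.85039248e+00,  2.22627218e-03]), 'ft_force': array([0.09125789, 1.03041824, 0.01717263]), 'ft_torque': array([ 0.03749865, -0.0655932 , -0.0216599 ]), 'gripper_width': 0.08554253300749583}
```

View pics/top0.png

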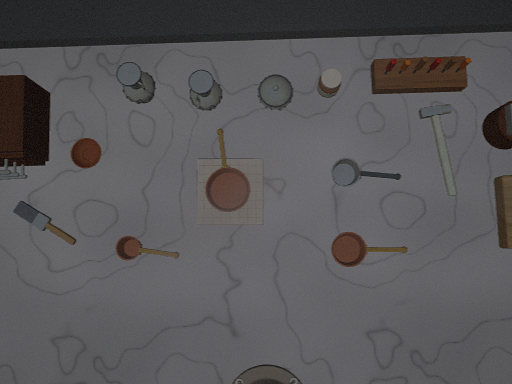

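View pics/side0.png

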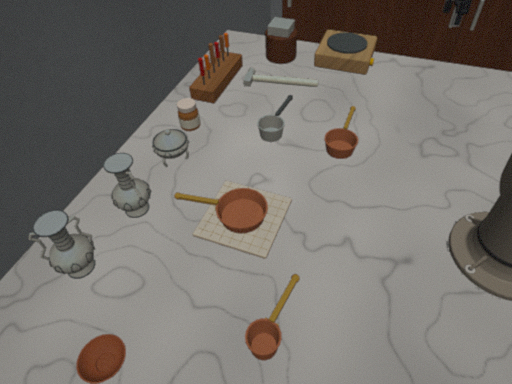

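The top view shows large at (228,189) with its handle end at (221,131), medium at (348,249)/(404,250), small at (129,248)/(177,255) and steel at (345,172)/(398,177). The side view shows the same pans: large (242,210)/(180,197), medium (341,143)/(352,111), small (264,338)/(295,279). Next I'll segment and triangulate.

```bash
cat >> h.py <<'E'
def cam(f):
    R=cv2.Rodrigues(np.array(f['attitude'],float))[0]; return np.array(f['K']),R,np.array(f['origin'])
def ray(f,p):
    K,R,o=cam(f); d=R@np.linalg.inv(K)@[p[0],p[1],1]; return o,d/np.linalg.norm(d)
def tri(f1,p1,f2,p2):
    o1,d1=ray(f1,p1);o2,d2=ray(f2,p2)
    t=np.linalg.lstsq(np.c_[d1,-d2],o2-o1,rcond=None)[0]
    a,b=o1+t[0]*d1,o2+t[1]*d2; return (a+b)/2,np.linalg.norm(a-b)
def onz(f,p,z):
    o,d=ray(f,p); return o+d*(z-o[2])/d[2]
def proj(f,X):
    K,R,o=cam(f); q=K@(R.T@(np.array(X)-o)); return q[:2]/q[2]
def seg(f,kind,c,r=40):
    hsv=cv2.cvtColor(np.array(f['frame']),cv2.COLOR_RGB2HSV).astype(int); H,S,V=hsv[...,0],hsv[...,1],hsv[...,2]
    m=(S>90)&(V>40)
    m&=((H<14)|(H>170)) if kind=='copper' else ((H>=14)&(H<32))
    yy,xx=np.mgrid[:384,:512]; m&=np.hypot(xx-c[0],yy-c[1])<r
    n,l,st,ce=cv2.connectedComponentsWithStats(m.astype(np.uint8))
    return l==1+np.argmax(st[1:,4]) if n>1 else m
E
python3 - <<'E'
from h import *
T=dict(np.load('pics/top0.npz'));S=dict(np.load('pics/side0.npz'))
P={'large':((228,189),(221,131),(242,210),(178,197)),'medium':((348,249),(404,250),(341,143),(352,111)),'small':((129,248),(177,255),(264,338),(295,279))}
for n,(a,b,c,d) in P.items():
    for f,bo,e,nm in((T,a,b,'top'),(S,c,d,'side')):
        m=seg(f,'copper',bo); h=seg(f,'brass',((bo[0]+e[0])/2,(bo[1]+e[1])/2),45)
        cnt=max(cv2.findContours(m.astype(np.uint8),0,1)[0],key=len)
        ell=cv2.fitEllipse(cv2.convexHull(cnt))
        y,x=np.nonzero(h); q=np.c_[x,y]; u=np.array(e,float)-bo; u/=np.linalg.norm(u); s=q@u
        print(n,nm,m.sum(),np.round(ell[0],1),np.round(ell[1],1),'handle',h.sum(),'near',q[s<s.min()+2].mean(0).round(1),'far',q[s>s.max()-2].mean(0).round(1))
    print(n,'end tri',tri(T,b,S,d))
# enlarged views
def crop(f,c,w,k):
    x,y=int(c[0]-w/2),int(c[1]-w*.375); x=max(x,0)
    return cv2.resize(f['frame'][y:y+int(w*.75),x:x+w,::-1],(400,300),interpolation=3)
tiles=[crop(T,(228,165),112,0),crop(T,(372,249),112,0),crop(S,(275,312),112,0),crop(S,(340,130),112,0)]
cv2.imwrite('pics/c1.png',np.vstack([np.hstack(tiles[:2]),np.hstack(tiles[2:])]))
E
```

```text
large top 594 [223.3 182. ] [26.1 41.1] handle 146 near [224.3 166.7] far [219.3 129.7]
large side 1784 [241.7 209.5] [44.4 51.3] handle 239 near [217.  201.8] far [175.8 195.2]
large end tri (array([0.77141467, 0.10814443, 0.0351081 ]), np.float64(0.004057116537364825))
medium top 916 [348.5 249. ] [33.7 34.8] handle 182 near [366.6 248.8] far [405.2 249.8]
medium side 759 [340.2 142.3] [29.9 33.5] handle 91 near [344.6 128.1] far [352.8 107. ]
medium end tri (array([ 0.42361286, -0.39115513,  0.02808302]), np.float64(0.00020641881675681305))
small top 409 [127.8 247.6] [23.6 24.7] handle 104 near [138.7 249.3] far [163.2 252.9]
small side 1116 [262.9 338.2] [35.4 40.8] handle 329 near [271.1 320.4] far [296.  275.2]
small end tri (array([0.42513249, 0.2367316 , 0.04026787]), np.float64(0.0010869516578582965))
```

View pics/c1.png

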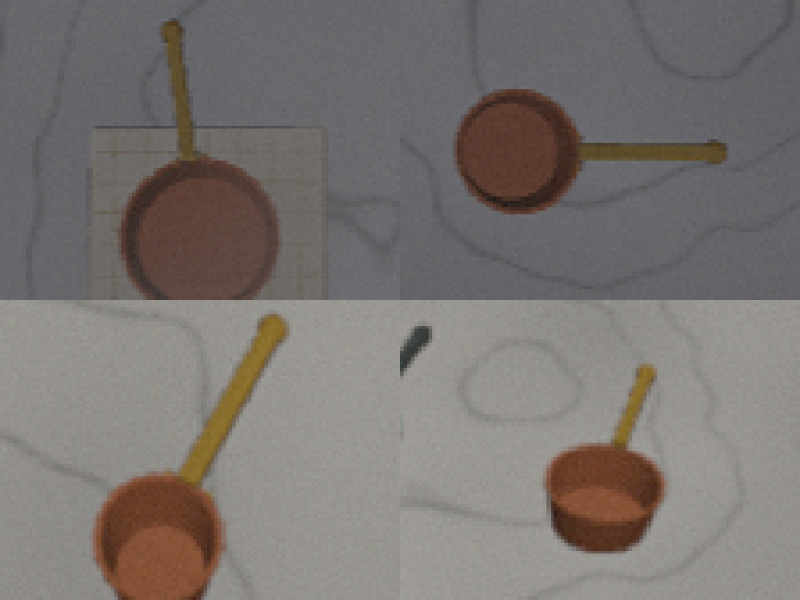

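The crop gives refined pixels. Top: large centre (228.0,189.1), end (220.2,132.0); medium (349.3,249.4)/(404.5,249.6). Side: small end (295.4,277.8), medium end (352.9,108.4).

```bash
python3 - <<'E'
from h import *
T=dict(np.load('pics/top0.npz'));S=dict(np.load('pics/side0.npz'))
m=seg(T,'copper',(129,248));
f=T['frame']; hsv=cv2.cvtColor(f,cv2.COLOR_RGB2HSV)
sub=((hsv[...,1]>60)&(hsv[...,2]>40))[235:270,110:190]; y,x=np.nonzero(sub); print('small blob extents',x.min()+110,x.max()+110, 'far y',y[x>x.max()-4].mean()+235, 'left part y',y[x<26].min()+235,y[x<26].max()+235)
P={'large':((228,189.1),(220.2,132),(179,195.8),.165),'medium':((349.3,249.4),(404.5,249.6),(352.9,108.4),.150),'small':((128.5,247.8),(176.5,254.5),(295.4,277.8),.135)}
for n,(a,b,d,L) in P.items():
    e,g=tri(T,b,S,d); c=onz(T,a,e[2]-.002); v=e[:2]-c[:2]
    print(n,'end',e.round(4),'gap',round(g,4),'c',c.round(4),'len',np.hypot(*v).round(4),L,'yaw',np.degrees(np.arctan2(v[1],v[0])).round(1))
print('steel',onz(T,(345,172),.046),onz(T,(398,177),.048))
E
```

```text
small blob extents 116 177 far y 254.75 left part y 236 259
large end [0.7664 0.1097 0.0432] gap 0.0046 c [0.6052 0.0918 0.0412] len 0.1622 0.165 yaw 6.3
medium end [ 0.4235 -0.3897  0.0392] gap 0.0029 c [ 0.4292 -0.2392  0.0372] len 0.1506 0.15 yaw -92.2
small end [0.4255 0.2369 0.0457] gap 0.0033 c [0.4488 0.3711 0.0437] len 0.1361 0.135 yaw -99.9
steel [ 0.64352911 -0.2358296   0.046     ] [ 0.62504639 -0.38105057  0.048     ]
```

```bash
cat >> h.py <<'E'
from scipy.spatial.transform import Rotation as Ro
def row(p,yaw):
    "shift/turn row from now to TCP p pointing down, jaw axis at world yaw (deg)"
    s=env.observe(); R0=Ro.from_rotvec(s['ee_rot']); c=[]
    for y in(yaw,yaw+180):
        Rt=Ro.from_euler('z',y,degrees=True)*Ro.from_euler('x',180,degrees=True); c.append((R0.inv()*Rt).as_rotvec(degrees=True))
    r=min(c,key=np.linalg.norm); t=R0.inv().apply(np.array(p)-s['tcp_pos'])
    print('t',round(s['time_s'],2),'row',r.round(1),t.round(4),'q7',s['qpos'][6].round(2))
def at(c,yaw,d): return np.array([c[0]+d*np.cos(np.radians(yaw)),c[1]+d*np.sin(np.radians(yaw))])
E
python3 - <<'E'
from h import *
p=at((.4292,-.2392),-92.2,.08); print(p); row([*p,.12],-2.2)
E
```

```text
[ 0.42612898 -0.31914103]
t 0.1 row [ -0.1   0.1 -70. ] [-0.2401 -0.3082  0.1108] q7 -0.08
```

Request:
servo_tool(
  motion=[
    [0,0,-70,-0.24,-0.308,0.11,-0.2],
    [0,0,-70,-0.24,-0.308,0.11,-0.2],
    [0,0,-70,-0.24,-0.308,0.11,-0.2],
    [0,0,-70,-0.24,-0.308,0.11,-0.2],
    [0,0,-70,-0.24,-0.308,0.11,-0.2],
    [0,0,-70,-0.24,-0.308,0.11,-0.2],
    [0,0,-70,-0.24,-0.308,0.11,-0.2],
    [0,0,-70,-0.24,-0.308,0.11,-0.2],
    [0,0,-70,-0.24,-0.308,0.11,-0.2],
    [0,0,-70,-0.24,-0.308,0.11,-0.2],
  ],
  force=100,
)

```text
time_s: 1.1
tcp_pos: [0.4269, -0.3181, 0.1207]
ee_rot: [-3.14, 0.055, 0.001]
ft_force: [0.4, -0.2, 1.2]
gripper_width: 0.0512
```

Request:
servo_tool(
  motion=[
    [0,0,0,0,0,0,-0.2],
    [0,0,0,0,0,0,-0.2],
  ],
)

```text
time_s: 1.3
tcp_pos: [0.4253, -0.3219, 0.1215]
ee_rot: [3.14, -0.066, -0.0]
ft_force: [-0.5, -0.2, 0.6]
gripper_width: 0.0511
```

```bash
python3 - <<'E'
from h import *
row([.4261,-.3191,.026],-2.2); s=env.observe(); print(s['tcp_pos'],s['gripper_width'])
E
```

```text
t 1.3 row [ 0.1  0.  -0.2] [ 0.0007 -0.0029  0.0955] q7 0.31
[ 0.42529282 -0.32185556  0.12151464] 0.051129060049591946
```

Request:
servo_tool(
  motion=[
    [0,0,0,0,-0.002,0.04,-0.2],
    [0,0,0,0,-0.002,0.07,-0.2],
    [0,0,0,0,-0.002,0.095,-0.2],
    [0,0,0,0,-0.002,0.095,-0.2],
    [0,0,0,0,-0.002,0.095,1],
    [0,0,0,0,-0.002,0.095,1],
    [0,0,0,0,-0.002,0.095,1],
    [0,0,0,0,-0.002,0.095,1],
    [0,0,0,0,-0.002,0.095,1],
    [0,0,0,0,-0.002,0.095,1],
  ],
  force=100,
)

```text
time_s: 2.3
tcp_pos: [0.4272, -0.3191, 0.0276]
ee_rot: [3.139, -0.061, 0.003]
ft_force: [-0.9, -1.9, 6.8]
gripper_width: 0.0097
```

Request:
servo_tool(
  motion=[
    [0,0,0,0,0,-0.02,1],
    [0,0,0,0,0,-0.05,1],
    [0,0,0,0,0,-0.09,1],
    [0,0,0,0,0,-0.12,1],
    [0,0,0,0,0,-0.12,1],
    [0,0,0,0,0,-0.12,1],
  ],
)

```text
time_s: 2.9
tcp_pos: [0.4263, -0.3181, 0.1467]
ee_rot: [3.14, -0.06, 0.001]
ft_force: [-0.8, 0.4, -2.0]
gripper_width: 0.0096
```

```bash
python3 - <<'E'
from h import *
s=env.observe(); print(s['tcp_pos'],s['gripper_width'],s['ft_force'])
T=shot('top','top1');S=shot('side','side1')
p=proj(T,s['tcp_pos']).astype(int);q=proj(S,s['tcp_pos']).astype(int);print(p,q)
def crop(f,c,w=120):
    x,y=max(0,int(c[0]-w/2)),max(0,int(c[1]-w*.375)); print(x,y); return cv2.resize(f['frame'][y:y+int(w*.75),x:x+w,::-1],(400,300),interpolation=3)
cv2.imwrite('pics/c2.png',np.hstack([crop(T,p),crop(S,q)]))
E
```

```text
[ 0.42626522 -0.31807519  0.14666598] 0.009621118308903056 [-0.79809894  0.39032854 -2.04589192]
[388 250] [352  91]
328 205
292 46
```

View pics/c2.png

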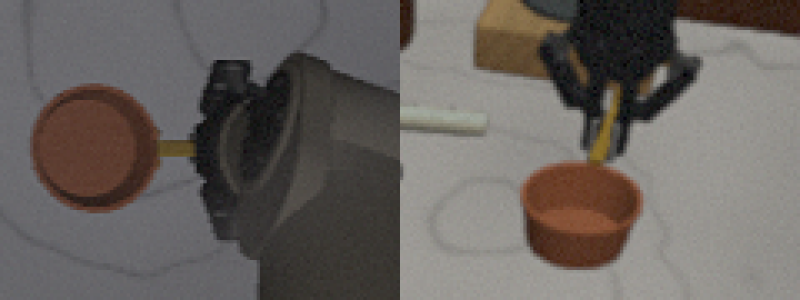

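```bash
python3 - <<'E'
from h import *
T=dict(np.load('pics/top1.npz'));S=dict(np.load('pics/side1.npz'))
print('rim c tri',tri(T,(356.5,249.4),S,(346.5,102.8)),'onz',onz(T,(356.5,249.4),.162))
for x in([.4292,-.2392,.162],[.4292,-.2392,.150]): print(proj(T,x),proj(S,x))
s=env.observe(); yw=-39.; p=at((.6052,.0918),yw,.0793); print(p)
row([*p,.16],yw+90)
E
```

```text
rim c tri (array([ 0.42890386, -0.23612157,  0.16194395]), np.float64(0.0026049019563349537)) onz [ 0.43019516 -0.2359298   0.162     ]
[357.83060237 249.76749152] [346.12406948 102.07260368]
[356.93885868 249.72922994] [345.53331013 105.83993679]
[0.66682767 0.04189489]
t 3.0 row [ -0.1   0.1 -53.2] [ 0.2276 -0.3683 -0.015 ] q7 0.32
```

The bowl hangs level (rim centre about 0.162 high) and is 0.081 from the TCP. I'll carry it over the large pan.

Request:
servo_tool(
  motion=[
    [0,0,-6,0.023,-0.037,-0.01,1],
    [0,0,-12,0.046,-0.074,-0.01,1],
    [0,0,-18,0.069,-0.111,-0.01,1],
    [0,0,-24,0.092,-0.148,-0.01,1],
    [0,0,-30,0.115,-0.185,-0.01,1],
    [0,0,-36,0.138,-0.222,-0.01,1],
    [0,0,-42,0.161,-0.259,-0.01,1],
    [0,0,-48,0.184,-0.297,-0.01,1],
    [0,0,-51,0.21,-0.335,-0.01,1],
    [0,0,-53,0.229,-0.368,-0.01,1],
  ],
)

```text
time_s: 4.0
tcp_pos: [0.6695, 0.0433, 0.154]
ee_rot: [-2.834, -1.351, 0.003]
ft_force: [1.1, -0.6, -0.7]
gripper_width: 0.01
```

Request:
servo_tool(
  motion=[
    [0,0,0,0,0,0,1],
    [0,0,0,0,0,0,1],
    [0,0,0,0,0,0,1],
  ],
)

```text
time_s: 4.3
tcp_pos: [0.6682, 0.0394, 0.1546]
ee_rot: [-2.839, -1.346, 0.005]
ft_force: [-0.7, -0.6, -2.0]
gripper_width: 0.0099
```

```bash
python3 - <<'E'
from h import *
s=env.observe(); print(s['tcp_pos'],s['gripper_width'])
row([.6681,.0408,.06],51)
T=shot('top','top2');S=shot('side','side2')
def crop(f,c,w=120):
    x,y=max(0,int(c[0]-w/2)),max(0,int(c[1]-w*.375)); print(x,y); return cv2.resize(f['frame'][y:y+int(w*.75),x:x+w,::-1],(400,300),interpolation=3)
cv2.imwrite('pics/c3.png',np.hstack([crop(T,(228,185)),crop(S,(242,200))]))
E
```

```text
[0.66823367 0.03944191 0.15461421] 0.00988423970166923
t 4.3 row [-0.1  0.2 -0.3] [ 0.0012 -0.0008  0.0946] q7 0.43
168 140
182 155
```

View pics/c3.png

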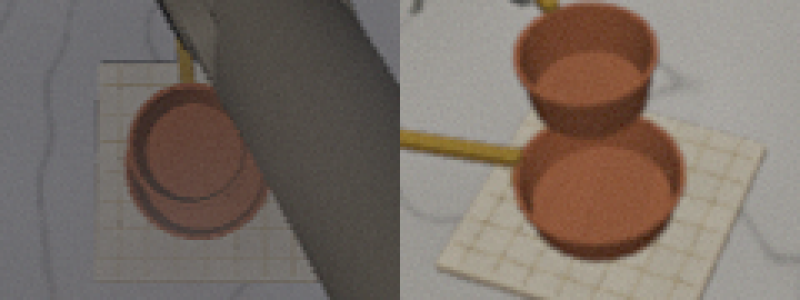

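```bash
python3 - <<'E'
from h import *
T=dict(np.load('pics/top2.npz'));S=dict(np.load('pics/side2.npz'))
print('med',onz(T,(225,183.8),.169),'large',onz(T,(228,189.2),.045))
for n,c,z in(('med',(.6052,.0918),.169),('large',(.6052,.0918),.045)):
    print(n,proj(T,[*c,z]),proj(S,[*c,z]))
K,R,o=cam(S); print('side cam right axis',R[:,0])
E
```

```text
med [0.60412575 0.09016817 0.169     ] large [0.60450805 0.09156151 0.045     ]
med [224.35201139 183.39920194] [236.62585917 169.47617218]
large [227.90994997 188.95640197] [240.51801694 205.72622602]
side cam right axis [-0.94381534 -0.3299891  -0.0178831 ]
```

Medium and large axes agree within 2 mm, so I'm lowering; the seat is expected at TCP z of about 0.0425.

Request:
servo_tool(
  motion=[
    [0,0,0,0.001,-0.001,0.03,1],
    [0,0,0,0.001,-0.001,0.06,1],
    [0,0,0,0.001,-0.001,0.085,1],
    [0,0,0,0.001,-0.001,0.098,1],
    [0,0,0,0.001,-0.001,0.104,1],
    [0,0,0,0.001,-0.001,0.108,1],
    [0,0,0,0.001,-0.001,0.108,1],
    [0,0,0,0.001,-0.001,0.108,1],
  ],
)

```text
time_s: 5.2
tcp_pos: [0.6699, 0.0425, 0.0495]
ee_rot: [2.837, 1.347, 0.003]
ft_force: [0.6, -0.3, -1.2]
gripper_width: 0.0099
```

Request:
servo_tool(
  motion=[
    [0,0,0,0,0,0.002,1],
    [0,0,0,0,0,0.003,1],
    [0,0,0,0,0,0.003,1],
  ],
)

```text
time_s: 5.5
tcp_pos: [0.6692, 0.0423, 0.0454]
ee_rot: [2.838, 1.348, 0.0]
ft_force: [-0.8, 0.0, -0.7]
gripper_width: 0.0105
```

Request:
servo_tool(
  motion=[
    [0,0,0,0,0,0.001,1],
    [0,0,0,0,0,0.002,1],
    [0,0,0,0,0,0.002,1],
  ],
)

```text
time_s: 5.8
tcp_pos: [0.6696, 0.0422, 0.0439]
ee_rot: [2.838, 1.347, 0.001]
ft_force: [0.3, -0.7, 3.4]
gripper_width: 0.0098
```

Request:
servo_tool(
  motion=[
    [0,0,0,0,0,0.001,1],
    [0,0,0,0,0,0.0015,1],
    [0,0,0,0,0,0.0015,1],
  ],
)

```text
time_s: 6.1
tcp_pos: [0.6701, 0.042, 0.0433]
ee_rot: [2.837, 1.346, 0.002]
ft_force: [-2.1, -2.6, 10.2]
gripper_width: 0.0098
```

Contact is seated (10 N up). I'll release and retreat.

Request:
servo_tool(
  motion=[
    [0,0,0,0,0,-0.001,0.1],
    [0,0,0,0,0,-0.001,0.1],
    [0,0,0,0,0,-0.001,0.1],
    [0,0,0,0,0,-0.001,0.1],
    [0,0,0,0,0,-0.02,0.1],
    [0,0,0,0,0,-0.05,0.1],
    [0,0,0,0,0,-0.09,0.1],
    [0,0,0,0,0,-0.1,0.1],
  ],
)

```text
time_s: 6.9
tcp_pos: [0.6719, 0.0435, 0.1481]
ee_rot: [2.836, 1.347, 0.012]
ft_force: [0.1, 0.7, -0.1]
gripper_width: 0.0384
```

```bash
python3 - <<'E'
from h import *
p=at((.4488,.3711),-99.9,.068); print(p); row([*p,.14],-9.9)
E
```

```text
[0.43710882 0.30411257]
t 6.9 row [ 0.1 -0.5 60.7] [ 0.0536 -0.3467  0.0066] q7 0.42
```

Request:
servo_tool(
  motion=[
    [0,0,60.7,0.054,-0.346,0.006,-0.2],
    [0,0,60.7,0.054,-0.346,0.006,-0.2],
    [0,0,60.7,0.054,-0.346,0.006,-0.2],
    [0,0,60.7,0.054,-0.346,0.006,-0.2],
    [0,0,60.7,0.054,-0.346,0.006,-0.2],
    [0,0,60.7,0.054,-0.346,0.006,-0.2],
    [0,0,60.7,0.054,-0.346,0.006,-0.2],
    [0,0,60.7,0.054,-0.346,0.006,-0.2],
    [0,0,60.7,0.054,-0.346,0.006,-0.2],
    [0,0,60.7,0.054,-0.346,0.006,-0.2],
  ],
)

```text
time_s: 7.9
tcp_pos: [0.4358, 0.3023, 0.1363]
ee_rot: [3.13, -0.27, 0.001]
ft_force: [-0.2, -2.1, 0.5]
gripper_width: 0.0511
```

Request:
servo_tool(
  motion=[
    [0,0,0,0,0,0,-0.2],
    [0,0,0,0,0,0,-0.2],
  ],
)

```text
time_s: 8.1
tcp_pos: [0.4362, 0.3016, 0.1358]
ee_rot: [3.129, -0.274, 0.0]
ft_force: [0.2, 0.0, -0.1]
gripper_width: 0.0512
```

```bash
python3 - <<'E'
from h import *
row([.4371,.3041,.034],-9.9); s=env.observe(); print(s['tcp_pos'],s['gripper_width'])
T=shot('top','top3');S=shot('side','side3')
def crop(f,c,w=160):
    x,y=max(0,int(c[0]-w/2)),max(0,int(c[1]-w*.375)); print(x,y); return cv2.resize(f['frame'][y:y+int(w*.75),x:x+w,::-1],(400,300),interpolation=3)
cv2.imwrite('pics/c4.png',np.vstack([np.hstack([crop(T,(228,175)),crop(S,(230,200))]),np.hstack([crop(T,(150,240)),crop(S,(270,310))])]))
E
```

```text
t 8.1 row [ 0.  -0.  -0.1] [ 0.0005 -0.0026  0.1018] q7 -1.12
[0.43616718 0.30162357 0.13578503] 0.05120929072658398
148 115
150 140
70 180
190 250
```

View pics/c4.png

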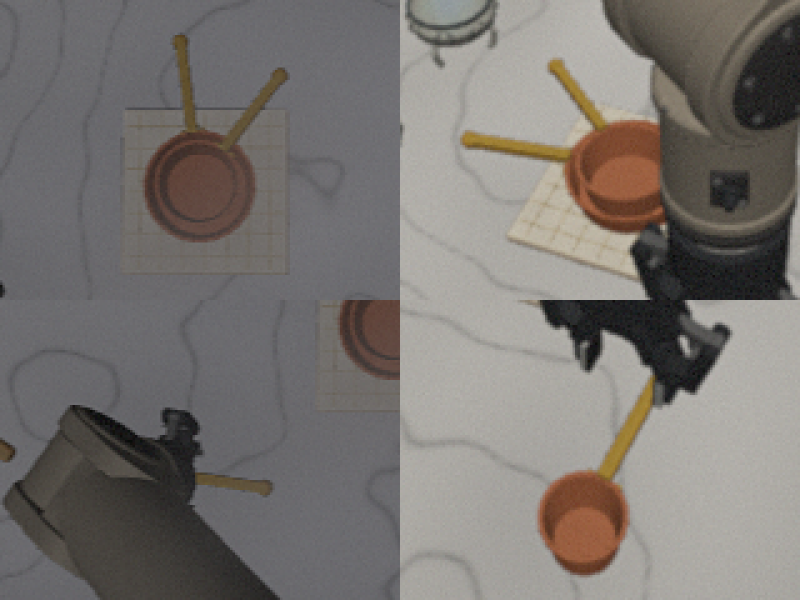

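Medium is seated inside large, its end at top px (260,145), with large unmoved (end (220.4,131.8), bowl (228,189.4)). The gripper stands over the small pan's handle, so I'm descending to grasp.

Request:
servo_tool(
  motion=[
    [0,0,0,0,-0.003,0.04,-0.2],
    [0,0,0,0,-0.003,0.08,-0.2],
    [0,0,0,0,-0.003,0.101,-0.2],
    [0,0,0,0,-0.003,0.101,-0.2],
    [0,0,0,0,-0.003,0.101,1],
    [0,0,0,0,-0.003,0.101,1],
    [0,0,0,0,-0.003,0.101,1],
    [0,0,0,0,-0.003,0.101,1],
    [0,0,0,0,-0.003,0.101,1],
    [0,0,0,0,-0.003,0.101,1],
  ],
  force=100,
)

```text
time_s: 9.2
tcp_pos: [0.4366, 0.3062, 0.0362]
ee_rot: [-3.129, 0.271, -0.003]
ft_force: [-0.1, -2.0, 7.9]
gripper_width: 0.0102
```

Request:
servo_tool(
  motion=[
    [0,0,0,0,0,-0.02,1],
    [0,0,0,0,0,-0.05,1],
    [0,0,0,0,0,-0.09,1],
    [0,0,0,0,0,-0.12,1],
    [0,0,0,0,0,-0.14,1],
    [0,0,0,0,0,-0.14,1],
    [0,0,0,0,0,-0.14,1],
  ],
)

```text
time_s: 9.9
tcp_pos: [0.4355, 0.3055, 0.1747]
ee_rot: [3.13, -0.271, 0.001]
ft_force: [-0.4, -0.7, -1.9]
gripper_width: 0.0098
```

```bash
python3 - <<'E'
from h import *
s=env.observe(); print(s['tcp_pos'],s['gripper_width'],s['ft_force'])
T3=dict(np.load('pics/top3.npz'))
e=onz(T3,(260,145),.060); L=onz(T3,(220.4,131.8),.048); print('med end',e,'large end',L)
# medium floor centre: bright inner disc / rim by template-free fit: dark ring edges
g=cv2.cvtColor(T3['frame'],cv2.COLOR_RGB2GRAY); g=cv2.resize(g[160:220,198:258],None,fx=10,fy=10,interpolation=2)
c=cv2.HoughCircles(cv2.GaussianBlur(g,(0,0),6),cv2.HOUGH_GRADIENT,1,40,param1=30,param2=15,minRadius=150,maxRadius=240)
if c is not None:
    for x,y,r in c[0][:6]: print('circle',198+x/10-.45,160+y/10-.45,r/10)
print('expect r large',62*.4946/1.37,'med',47*.4946/1.355,'proj at same axis', proj(T3,[.6052,.0918,.058]))
T=shot('top','top4');S=shot('side','side4')
def crop(f,c,w=120):
    x,y=max(0,int(c[0]-w/2)),max(0,int(c[1]-w*.375)); print(x,y); return cv2.resize(f['frame'][y:y+int(w*.75),x:x+w,::-1],(400,300),interpolation=3)
G=crop(T3,(228,185),60)
cv2.imwrite('pics/c5.png',np.vstack([np.hstack([crop(T,(120,245)),crop(S,(260,290))]),np.hstack([G,G*0])]))
E
```

```text
[0.43552321 0.30551671 0.17473441] 0.009813119858880361 [-0.39974097 -0.65328083 -1.89789006]
med end [ 0.72424912 -0.00121045  0.06      ] large end [0.76800886 0.1096613  0.048     ]
expect r large 22.383357664233575 med 17.155867158671587 proj at same axis [227.56697955 188.4207111 ]
198 162
60 200
200 245
```

View pics/c5.png

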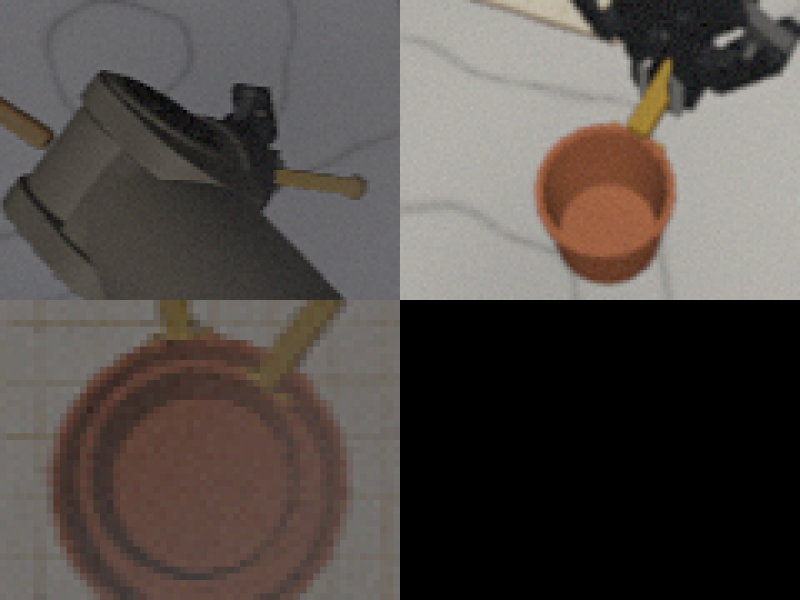

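```bash
python3 - <<'E'
from h import *
S=dict(np.load('pics/side4.npz'))
for z in(.1885,.180): print(proj(S,[.4488,.3711,z]))
print(onz(S,(262,302.3),.1885))
yw=-84; p=at((.6052,.0918),yw,.067); print(p); row([*p,.175],yw+90)
E
```

```text
[259.6871816  299.75308365]
[259.85826201 302.18967527]
[0.4438339  0.37398289 0.1885    ]
[0.61220341 0.02516703]
t 10.0 row [  0.1   0.1 -15.9] [ 0.2227  0.2453 -0.0014] q7 -1.09
```

Small is held level where expected, and medium's axis coincides with large's within about 2 mm. Carrying small over.

Request:
servo_tool(
  motion=[
    [0,0,-2,0.025,0.027,0,1],
    [0,0,-4,0.05,0.054,0,1],
    [0,0,-6,0.075,0.082,0,1],
    [0,0,-8,0.1,0.11,0,1],
    [0,0,-10,0.125,0.137,0,1],
    [0,0,-12,0.15,0.165,0,1],
    [0,0,-14,0.175,0.192,0,1],
    [0,0,-15,0.2,0.22,0,1],
    [0,0,-16,0.215,0.237,0,1],
    [0,0,-16,0.223,0.245,0,1],
  ],
)

```text
time_s: 11.0
tcp_pos: [0.6133, 0.023, 0.1729]
ee_rot: [3.136, 0.162, -0.004]
ft_force: [-0.2, 1.1, -1.5]
gripper_width: 0.0096
```

Request:
servo_tool(
  motion=[
    [0,0,0,0,0,0.02,1],
    [0,0,0,0,0,0.03,1],
    [0,0,0,0,0,0.03,1],
    [0,0,0,0,0,0.03,1],
  ],
)

```text
time_s: 11.4
tcp_pos: [0.6127, 0.0273, 0.1446]
ee_rot: [-3.137, -0.17, 0.002]
ft_force: [-0.1, 0.7, -1.7]
gripper_width: 0.0099
```

```bash
python3 - <<'E'
from h import *
s=env.observe(); print(s['tcp_pos'],s['gripper_width'])
row([.6122,.0252,.0557],6)
T=shot('top','top5');S=shot('side','side5')
zr=s['tcp_pos'][2]-.0357+.05; print('rim z',zr,'expect',proj(T,[.6052,.0918,zr]),proj(S,[.6052,.0918,zr]), proj(S,[.6052,.0918,.058]))
def crop(f,c,w=120):
    x,y=max(0,int(c[0]-w/2)),max(0,int(c[1]-w*.375)); print(x,y); return cv2.resize(f['frame'][y:y+int(w*.75),x:x+w,::-1],(400,300),interpolation=3)
cv2.imwrite('pics/c6.png',np.hstack([crop(T,(228,185)),crop(S,(242,190))]))
E
```

```text
[0.61268601 0.02732806 0.14459085] 0.009870339422086982
t 11.4 row [-0.   0.1  0.2] [-0.0006  0.0021  0.0889] q7 -0.25
rim z 0.1588908521041838 expect [224.66793436 183.89264698] [236.9741343  172.71987219] [240.14568979 202.25851472]
168 140
182 145
```

View pics/c6.png

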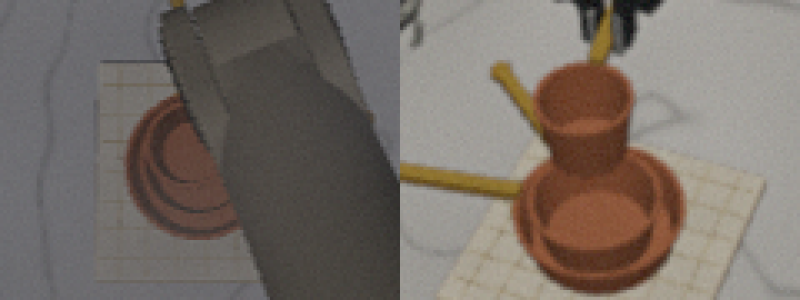

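Small is over the nest (side rim column 237.4, expected 237–238). Lowering to the seat, expected at TCP z of about 0.0557.

Request:
servo_tool(
  motion=[
    [0,0,0,0,0.001,0.03,1],
    [0,0,0,0,0.001,0.055,1],
    [0,0,0,0,0.001,0.07,1],
    [0,0,0,0,0.001,0.08,1],
    [0,0,0,0,0.001,0.085,1],
    [0,0,0,0,0.001,0.085,1],
    [0,0,0,0,0.001,0.085,1],
  ],
)

```text
time_s: 12.2
tcp_pos: [0.6141, 0.0253, 0.0607]
ee_rot: [-3.137, -0.167, -0.002]
ft_force: [-0.4, 0.0, -1.7]
gripper_width: 0.0099
```

Request:
servo_tool(
  motion=[
    [0,0,0,0,0,0.001,1],
    [0,0,0,0,0,0.002,1],
    [0,0,0,0,0,0.002,1],
  ],
)

```text
time_s: 12.5
tcp_pos: [0.6134, 0.0251, 0.058]
ee_rot: [3.137, 0.167, 0.001]
ft_force: [-0.5, 0.9, -0.4]
gripper_width: 0.0099
```

Request:
servo_tool(
  motion=[
    [0,0,0,0,0,0.001,1],
    [0,0,0,0,0,0.0015,1],
    [0,0,0,0,0,0.0015,1],
  ],
)

```text
time_s: 12.8
tcp_pos: [0.6135, 0.025, 0.0566]
ee_rot: [3.137, 0.167, 0.0]
ft_force: [-1.3, -1.3, 1.9]
gripper_width: 0.0103
```

Request:
servo_tool(
  motion=[
    [0,0,0,0,0,0.001,1],
    [0,0,0,0,0,0.001,1],
  ],
)

```text
time_s: 13.0
tcp_pos: [0.6138, 0.0246, 0.0562]
ee_rot: [3.136, 0.166, 0.001]
ft_force: [-1.5, -2.6, 8.0]
gripper_width: 0.0096
```

Seated in firm contact at the expected height. I'll release with a narrow opening, then rise and move away.

Request:
servo_tool(
  motion=[
    [0,0,0,0,0,-0.001,0.35],
    [0,0,0,0,0,-0.001,0.35],
    [0,0,0,0,0,-0.001,0.35],
    [0,0,0,0,0,-0.001,0.35],
    [0,0,0,0,0,-0.02,0.35],
    [0,0,0,0,0,-0.05,0.35],
    [0,0,0,0,0,-0.09,0.35],
    [0,0,0,0,0,-0.13,0.35],
    [0,0,0,0,0,-0.14,0.35],
  ],
)

```text
time_s: 13.9
tcp_pos: [0.6158, 0.0259, 0.2002]
ee_rot: [-3.137, -0.167, -0.012]
ft_force: [0.5, 0.6, 0.9]
gripper_width: 0.0274
```

Request:
servo_tool(
  motion=[
    [0,0,0,-0.01,0.05,0,0],
    [0,0,0,-0.03,0.1,0,0],
    [0,0,0,-0.05,0.15,0,0],
    [0,0,0,-0.07,0.2,0,0],
    [0,0,0,-0.09,0.25,0,0],
    [0,0,0,-0.1,0.3,0,0],
    [0,0,0,-0.1,0.35,0,0],
    [0,0,0,-0.1,0.38,0,0],
    [0,0,0,-0.1,0.38,0,0],
  ],
)

```text
time_s: 14.8
tcp_pos: [0.5515, -0.3723, 0.194]
ee_rot: [3.134, 0.151, -0.003]
ft_force: [-0.2, -0.4, -0.1]
gripper_width: 0.0426
```

```bash
python3 - <<'E'
from h import *
s=env.observe(); print(s['time_s'],s['tcp_pos'],s['gripper_width'])
T=shot('top','top6');S=shot('side','side6')
def crop(f,c,w=120):
    x,y=max(0,int(c[0]-w/2)),max(0,int(c[1]-w*.375)); print(x,y); return cv2.resize(f['frame'][y:y+int(w*.75),x:x+w,::-1],(400,300),interpolation=3)
cv2.imwrite('pics/c7.png',np.vstack([np.hstack([crop(T,(235,180)),crop(S,(235,195))]),np.hstack([crop(T,(228,188),60),crop(T,(360,180))])]))
E
```

```text
14.8 [ 0.55147965 -0.37231113  0.19397702] 0.042617306673863174
175 135
175 150
198 165
300 135
```

View pics/c7.png

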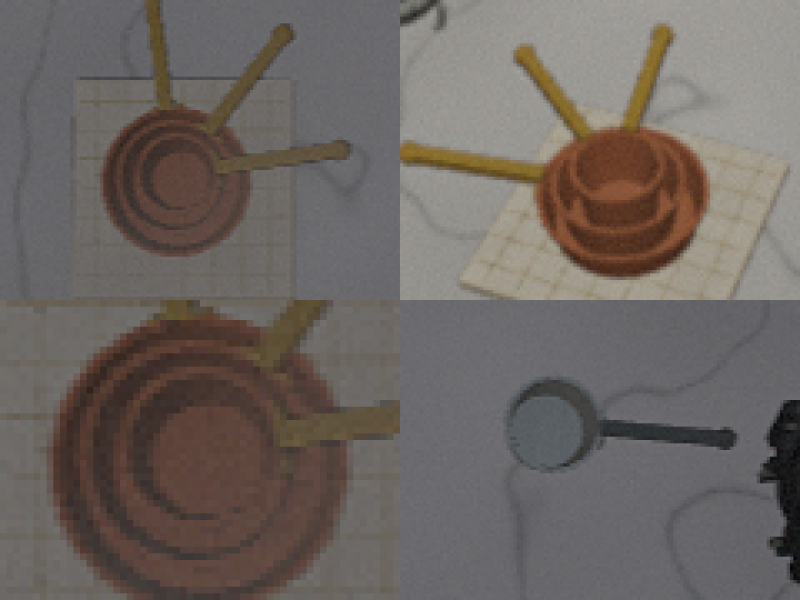

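Top and side views show the three pans nested and level, with handle ends at top px (220,132), (260,145) and (278,180). The steel pan is still at (345,172). I'll do a numeric check, then hand in.

```bash
python3 - <<'E'
from h import *
T=dict(np.load('pics/top6.npz'));S=dict(np.load('pics/side6.npz'))
s,_=tri(T,(277.9,179.7),S,(253.3,160.2)); m,_=tri(T,(260.2,144.9),S,(212.2,165.6)); l=onz(T,(220.4,131.8),.048)
d=lambda a,b:np.hypot(*(a-b)[:2]).round(3)
print('small end',s,'exp z .072; med end',m,'exp z .060',d(s,m),d(m,l),d(s,l))
print(env.close_job())
E
```

```text
small end [ 0.62425842 -0.0479479   0.06534222] exp z .072; med end [ 0.72382659 -0.0021975   0.05767504] exp z .060 0.11 0.12 0.213
the job is handed in; nothing more can be done
None
```

The three copper pans are nested where the largest one stands, and the job is handed in at about 15 s of the 61 s allowed. I gripped the middle pan and then the smallest by their handles and lowered each until it touched. Both made contact within about 1 mm of the expected height. The handles now point at about 6°, −38° and −82°.

**Final checks that passed:**
- **Nest:** the pans look concentric and level in both views. I did not measure the final axis offsets or the tilt numerically.
- **Handle ends:** they are about 110, 120 and 213 mm apart, against the required 65 mm.
- **Largest and steel pans:** neither shows any visible movement.
- **Arm:** it is clear of everything.

**Disagreement:** the two-view heights came out low throughout. The final handle-end heights were 65 mm against an expected 72 for the smallest pan, and 58 against 60 for the middle one. The starting heights were also about 5 mm low. I put this down to calibration and pixel error, because the contact heights matched the given dimensions.

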